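Roll a flask cap up to the lamp and start the exposure

ROBOT

A 7-joint arm with a two-finger parallel gripper is mounted at the origin on the work surface. World frame = base frame: x ahead of the robot, y to its left, z up, the work surface at z = 0. Lengths are in m, angles in rad, forces in N, time in s.
With the tool pointing down it reaches from about 0.425 to 1.025 m from the base axis. Payload 9.4 kg.
Tool frame: the origin (TCP) lies on the centre line of the jaws, within the pads' length; the fingertips stand 19 mm ahead of it and the grasp point (between the pads) is the TCP (robot.tcp_to_tips is the distance from the TCP to the fingertips, in m); z points along the fingers, x is the direction in which the jaws open and shut, and the axes are right-handed (so a half turn about z gives the same grasp; the last joint's range is limited). The gripper opens to 85 mm and grips with 20 to 120 N. Pads are 22 mm wide; open, the fingers measure 114 mm over their backs; the gripper's body (76 mm by 85 mm) begins 54 mm behind the grasp point. The pads swing forward as they close: fully open they stand 13 mm farther back than shut.
Start: joints at [1.183, 0.599, -0.003, 1.599, 0.002, 0.943, -0.08], TCP at [0.222, -0.69, 0.226] pointing down, gripper open.
Joint ranges: [-2.57, 2.57], [-0.35, 1.97], [-1.29, 1.29], [0.11, 2.56], [-1.05, 4.19], [0.11, 1.86], [-2.63, 2.63]. Speed limits (rad/s): [2.22, 2.22, 3.01, 3.01, 3.14, 3.14, 3.14].

INTERFACE

Orientations are given as [roll, pitch, yaw] about the fixed x, y, z axes, in that order (R = Rz(yaw) Ry(pitch) Rx(roll)).
In Python, from workcell import robot gives the robot as it stands. The module is installed in compiled form; this text tells all that it offers. Calls block until the motion is done:
- robot.move_to(position, orientation): joint-space move of the TCP to a pose.
- robot.move_l(position, max_speed=0.15, rot=None, guard=None): straight line of the TCP; rot=None keeps the orientation; max_speed is the mean speed in m/s. With guard (N) it stops when the force on the tool has changed by that much, and returns True; else False.
- robot.set_joints(angles): joint-space move.
- robot.gripper_to(opening): opening from 0.0 (shut) to 1.0 (fully open); the grip force is fixed at half the most; returns when the fingers have stopped.
- robot.wait(seconds).
- robot.solve_ik(position, orientation): joint angles nearest the present ones, or None.
- robot.get_image(name): name is "side" or "top" or "wrist"; returns a dict with "frame" (480x640x3 uint8, blue, green, red), "range_z" (480x640 float32, m along the optical axis (not along the pixel's ray), 0 where there is no reading), "fovy" (degrees; the focal length in pixels is half the picture's height over the tangent of half this angle, whatever the lens; pixels are square), "cx", "cy" (the principal point, pixels), "distortion" ([k1, k2, p1, p2, k3] as OpenCV has them; the pictures are not rectified), "eye" and "rotation" of the camera in the world. Camera axes: x right, y up, looking along -z (the intrinsics and any distortion apply to the point x, -y, -z); pixel columns grow to the right and rows downward; lengths in m; the calibration is good to about 2 mm. A picture is of the moment at which its call begins.
A pose or a line that the arm cannot do raises robot.Unreachable and nothing moves.
- robot.sign_off(): hands the job in, once; it reports no verdict.
Trained networks look in the newest picture that a camera, given by its name, has taken for a name from the list of things; names that differ only in an ending like _2 or _b are one class to them, and where a whole thing is asked for, a point or a joint stands for the part that bears it (a point fixed in the world has none). Each returns a list of dicts, best first, with "confidence" (0 to 1); they miss things now and then, are a little off and sometimes report something else, mostly with a low value. They report only what shows in the picture. A call takes as long as a camera call. They do not tell look-alikes from the thing itself.
- robot.boxes_of(camera, target): "rect" ([left, top, width, height] in pixels, round what is visible of it).
- robot.outline_of(camera, target): "pixels" (480x640 bool, what is visible of it) and "rect" ([left, top, width, height] in pixels, round what is visible of it).
- robot.landmark_of(camera, target): "xy" ([column, row] in pixels: a listed point, or the origin of a listed thing).
Readings, each from a call of its own:
- robot.read_time_s(): time.
- robot.read_joint_positions(): joint angles.
- robot.read_qvel(): joint speeds.
- robot.read_joint_torque(): joint torques, N m.
- robot.read_eef_pos(): TCP position.
- robot.read_orientation(): TCP orientation.
- robot.read_wrist_force(): force on the tool from outside, world axes, zero at the start.
- robot.read_torque(): the same for the moment, N m.
- robot.read_opening(): opening from 0.0 (shut) to 1.0 (fully open).
Only numpy, scipy, OpenCV 4.12 (cv2) and the standard library are available. Lean on these libraries where they do the work, as an engineer would, in place of code of your own. Each camera call takes 0.05 s, during which the arm holds its last target.

TASK

With the fingertips, push the bare steel flask cap up its sloped gutter, without picking it up, until it drops into the dip in front of the lamp and stays there by itself once you back off. Then press the green button on the lamp controller all the way down and let it come up again. Leave the blue cap and everything else on the bench where they are.

Things in the scene. Friction and masses are not known exactly. Their poses are not given: they have to be found in the camera images.
- cap_steel: bare steel flask cap with a black base, a closed round drum 60 mm in diameter and 56 mm long, about 110 g, lying on its side in one of the two lanes of the gutter; origin at its centre, its y axis is the axis it rolls about and lies across the gutter (x and z turn as it rolls). It starts at the low end, leaning on the low ledge. Let go halfway up, it rolls back.
- cap_blue: blue flask cap, same size, lying at the low end of the other lane; which cap is in which lane changes; stays where it is. Origin at its centre.
- chute: fixed sloped white gutter, two parallel lanes. Origin on the lane floor's surface level, at the middle rib, 45 mm above the bench; x runs along the lanes uphill (0.12 rad above level), y across, z square to the floor. Lanes are centred at y = +33 and -33 mm, each 62 wide inside, between ribs 4 thick that rise 10 above the floor. White floor (z = 0) from x = -142 to 70 mm.
- low_ledge (a point): middle of the top of the ledge across the low end of the gutter, chute frame x = -139 mm, z = 8 mm; the ledge is 7 mm long along x. A cap leaning on it has its centre at chute x = -115, z = 30 mm.
- dip (a point): middle of the yellow dip, at chute x = 89.5, y = 0, z = -6 mm (the dip's floor; both lanes have a dip). At chute x = 70 the white floor steps down 6 mm into it; it ends at the yellow stop, face at x = 121 mm, 24 mm higher than the white floor. A cap home in the dip has its centre at chute x = 88 to 91, z = 24 mm, and cannot roll back over the step.
- lamp (a point): middle of the top of the black lamp head with violet lights behind the stop, fixed to the gutter: chute x = 129 to 173, y = -66 to 66 mm, top at z = 62 mm (this point at x = 151).
- controller: fixed grey lamp controller box, 110 (x) by 90 (y) mm and 45 mm high, origin under its centre on the bench; green button in the middle of its top. It stands left or right of the gutter, the beaker on the other side.
- start_top (a point): centre of the top of the green button, 36 mm in diameter, 67 mm above the bench when up; it is pressed straight down.
- start (a joint): travel of the green button in m: 0 up, 0.006 fully down; springs back; fully down takes about 5 N.
- beaker: loose open glass beaker, 72 mm in diameter, 90 mm high, origin under its centre; bystander
- flask: loose tall steel flask, 72 mm in diameter, 245 mm high, origin under its centre, on the bench beyond the gutter to the left; bystander
- reagent: loose amber bottle, 64 mm in diameter, 130 mm high, origin under its centre, beyond the gutter; bystander
- jar: loose white jar with an orange lid, 60 mm in diameter, 70 mm high, origin under its centre, beyond the gutter; bystander
- dish: loose clear dish, 90 mm in diameter, 16 mm high, origin under its centre, on the robot's right; bystander
- spatula: loose spatula, 180 mm long along its x, lying on the bench on the robot's left; bystander
Things that resemble listed ones, but are neither listed nor needed, are in the scene too. There is more than one size of the cap_steel; the job needs the middle-sized.

How it is judged:
By the outcome, as a careful person would: the job done as asked, in the order asked, and still so for the second after the job is handed in, with the robot touching nothing.
It also fails if it takes over 48 s, if anything falls off the work surface, if the arm or the gripper's body presses on something with over 40 N, if the wrist force passes 120 N, or if a joint passes its speed limit or range.

## Working session

There is one attempt and no reset: what is moved stays moved. The work goes in short steps, each a Python script; the robot and the scene stay as the last script left them, time stands still between calls to the robot, and variables do not carry over. Pictures are saved under pics/ and viewed, and the job is handed in when it is done.

```bash
mkdir -p pics
cat > h.py <<'E'
from workcell import robot
import numpy as np, cv2
def K(im):
    f=im["frame"].shape[0]/2/np.tan(np.radians(im["fovy"])/2)
    return np.array([[f,0,im["cx"]],[0,f,im["cy"]],[0,0,1]])
def world(im,uv,z=None,zr=None):
    d=np.array(im["distortion"],float)
    p=cv2.undistortPoints(np.array([[uv]],float),K(im),d)[0,0]
    ray=np.array(im["rotation"])@np.array([p[0],-p[1],-1.]); eye=np.array(im["eye"])
    if z is not None: t=(z-eye[2])/ray[2]
    else:
        t=zr if zr is not None else im["range_z"][int(round(uv[1])),int(round(uv[0]))]
    return eye+t*ray
def pix(im,P):
    R=np.array(im["rotation"]);c=R.T@(np.array(P,float)-np.array(im["eye"]))
    c=np.array([c[0],-c[1],-c[2]])
    return cv2.projectPoints(c[None,None],np.zeros(3),np.zeros(3),K(im),np.array(im["distortion"],float))[0].ravel()
def cloud(im):
    h,w=im["range_z"].shape
    vv,uu=np.mgrid[0:h,0:w]
    p=cv2.undistortPoints(np.stack([uu,vv],-1).reshape(-1,1,2).astype(float),K(im),np.array(im["distortion"],float))[:,0]
    ray=np.c_[p[:,0],-p[:,1],-np.ones(len(p))]@np.array(im["rotation"]).T
    return (np.array(im["eye"])+im["range_z"].reshape(-1,1)*ray).reshape(h,w,3)
E
python3 - <<'E'
from h import *
for n in("top","side"):
    im=robot.get_image(n); cv2.imwrite(f"pics/{n}0.png",im["frame"])
    print(n,np.round(im["eye"],3),np.round(im["rotation"],3).tolist(),im["fovy"],im["distortion"])
    for t in["cap_steel","cap_blue","chute","low_ledge","dip","lamp","controller","start_top","beaker"]:
        for r in robot.landmark_of(n,t)[:3]:
            print(t,round(r["confidence"],2),np.round(r["xy"],1),np.round(world(im,r["xy"]),3))
print(robot.read_time_s(),robot.tcp_to_tips,robot.read_orientation())
E
```

```text
top [0.382 0.006 1.313] [0.155, -0.024, -1.558] 51.0035300854299 [0.03294401 0.         0.         0.         0.        ]
cap_steel 0.85 [386.7 288.1] [2.389 2.014 3.321]
cap_steel 0.77 [354.2 339.4] [2.296 1.921 3.228]
cap_steel 0.73 [333.9 281.6] [2.302 1.927 3.234]
cap_blue 0.81 [346.5 258.1] [2.315 1.94  3.247]
chute 0.79 [297.7 254.3] [2.36  1.984 3.291]
low_ledge 0.65 [343.8 273.1] [2.307 1.932 3.239]
dip 0.9 [262.2 243. ] [2.344 1.968 3.275]
lamp 0.72 [237.1 229.8] [2.231 1.856 3.163]
controller 0.72 [431.1 268.5] [2.491 2.116 3.423]
controller 0.7 [161.1 276.9] [2.256 1.881 3.188]
controller 0.6 [335.9 279.5] [2.297 1.922 3.229]
start_top 0.48 [155.2 272.7] [2.251 1.876 3.183]
beaker 0.96 [434.3 270.4] [2.488 2.113 3.42 ]
side [-0.113  0.636  0.898] [0.865, 0.021, -2.34] 49.79075398993844 [-0.05899106  0.          0.          0.          0.        ]
cap_steel 0.87 [423.9 271.3] [2.801 3.551 3.812]
cap_steel 0.69 [404.8 236.3] [3.123 3.872 4.134]
cap_steel 0.56 [367.8 251.6] [2.793 3.543 3.805]
cap_blue 0.66 [367.6 250.5] [2.808 3.558 3.82 ]
cap_blue 0.63 [353.4 237.2] [2.879 3.628 3.89 ]
chute 0.97 [314.6 261.4] [2.747 3.496 3.758]
dip 0.6 [278.8 275.9] [2.614 3.363 3.625]
lamp 0.53 [480.5 211.4] [3.612 4.362 4.624]
controller 0.58 [220.6 367.6] [2.088 2.838 3.1  ]
beaker 0.98 [417.6 217. ] [3.406 4.155 4.417]
1.0 0.019 [ 3.14156367e+00 -5.31718294e-05 -1.25998889e+00]
```

```bash
sed -i 's/np.array(im\["rotation"\])/ROT(im)/g' h.py
cat >> h.py <<'E'
def ROT(im):
    r=np.array(im["rotation"],float)
    return cv2.Rodrigues(r)[0] if r.size==3 else r
E
python3 - <<'E'
from h import *
for n in("top","side"):
    im=robot.get_image(n); print(np.round(ROT(im),2).tolist())
    for t in["cap_steel","cap_blue","chute","low_ledge","dip","lamp","controller","start_top","beaker"]:
        for r in robot.landmark_of(n,t)[:3]:
            print(t,round(r["confidence"],2),np.round(r["xy"],1),np.round(world(im,r["xy"]),3))
E
```

```text
[[0.01, 0.99, -0.11], [-1.0, 0.0, -0.08], [-0.08, 0.11, 0.99]]
cap_steel 0.85 [333.1 280.2] [0.44  0.068 0.086]
cap_steel 0.73 [353.5 336.8] [0.305 0.018 0.077]
cap_steel 0.56 [387.5 285.8] [ 0.43  -0.066  0.034]
cap_blue 0.93 [344.2 261.3] [0.487 0.041 0.082]
chute 0.75 [292.6 254.2] [0.507 0.173 0.052]
chute 0.2 [192.5 211.4] [0.607 0.42  0.104]
low_ledge 0.91 [342.3 270.7] [0.464 0.046 0.084]
dip 0.84 [257.8 244.4] [0.53  0.261 0.065]
lamp 0.92 [238.1 229.1] [0.557 0.293 0.145]
controller 0.86 [166.  277.8] [0.441 0.481 0.099]
controller 0.23 [489.2 311.7] [ 0.369 -0.326 -0.018]
start_top 0.63 [156.7 273.7] [0.451 0.5   0.112]
beaker 0.58 [433.9 270.9] [ 0.473 -0.191 -0.03 ]
[[-0.58, 0.57, -0.58], [-0.56, -0.8, -0.22], [-0.59, 0.19, 0.78]]
cap_steel 0.84 [407.7 239.9] [ 0.514  0.817 -0.251]
cap_steel 0.73 [256.3 257.3] [0.611 1.013 0.08 ]
cap_steel 0.66 [368.5 253.7] [ 0.502  0.88  -0.117]
cap_blue 0.73 [353.1 239.5] [ 0.567  0.883 -0.128]
chute 0.98 [316.4 263.6] [ 0.578  0.976 -0.076]
dip 0.58 [279.5 272.8] [ 0.596  1.031 -0.002]
lamp 0.8 [255.  256.1] [0.612 1.012 0.084]
controller 0.62 [221.7 368.4] [0.445 1.186 0.168]
start_top 0.54 [212.9 353.4] [0.474 1.173 0.182]
start_top 0.33 [194.  423.3] [0.384 1.267 0.222]
beaker 0.61 [417.  217.7] [ 0.585  0.768 -0.348]
```

View pics/top0.png

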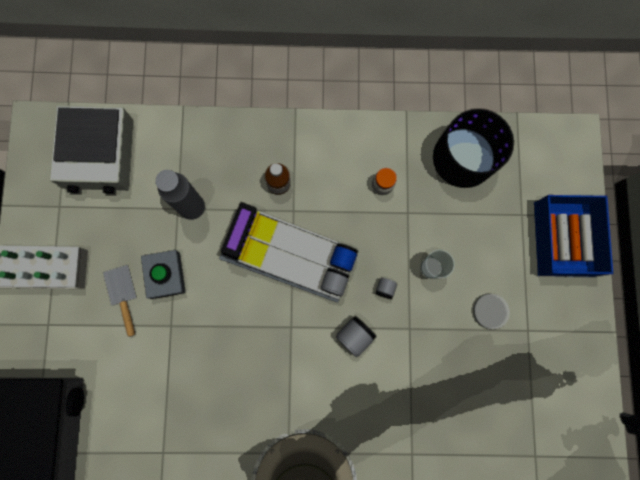

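View pics/side0.png

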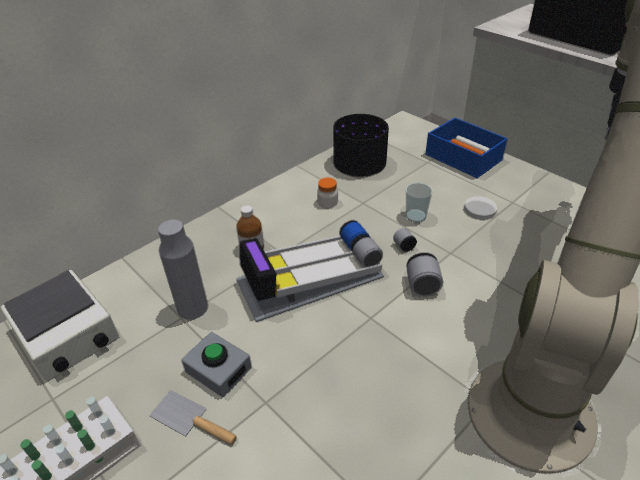

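The top picture has three steel caps. One is in the lane at (334,281), a small one lies on the bench at (386,288), and a large one at (354,337). The low end of the lane fits the description. The bench comes out tilted, so I'll check the rotation convention (rotation vector or rpy) next.

```bash
cat >> h.py <<'E'
from scipy.spatial.transform import Rotation as Rn
def ROT(im):
    r=np.array(im["rotation"],float)
    return Rn.from_euler("xyz",r).as_matrix() if r.size==3 else r
E
python3 - <<'E'
from h import *
for n in("top","side"):
    im=robot.get_image(n)
    C=cloud(im)
    # bench checks
    for uv in ([(300,350),(450,330),(100,350),(560,320),(330,150)] if n=="top" else [(330,350),(330,420),(540,280),(140,300)]): print(uv,np.round(C[uv[1],uv[0]],3))
    for t in["cap_steel","cap_blue","chute","low_ledge","dip","lamp","controller","start_top"]:
        for r in robot.landmark_of(n,t)[:3]:
            print(t,round(r["confidence"],2),np.round(r["xy"],1),np.round(world(im,r["xy"]),3))
    f=im["frame"]
    c=f[190:360,210:420] if n=="top" else f[200:320,220:460]
    cv2.imwrite(f"pics/{n}crop.png",cv2.resize(c,None,fx=3.2,fy=3.2,interpolation=cv2.INTER_CUBIC))
E
```

```text
(300, 350) [0.32  0.016 0.001]
(450, 330) [ 0.375 -0.371 -0.002]
(100, 350) [0.316 0.517 0.006]
(560, 320) [ 0.406 -0.657 -0.001]
(330, 150) [ 0.855 -0.056 -0.001]
cap_steel 0.76 [353.6 336.6] [ 0.357 -0.114  0.079]
cap_steel 0.72 [388.1 287.9] [ 0.478 -0.203  0.052]
cap_steel 0.7 [334.9 281.5] [ 0.488 -0.067  0.092]
cap_blue 0.69 [342.4 260.8] [0.382 0.006 1.313]
cap_blue 0.37 [431.8 268.7] [ 0.533 -0.325  0.009]
cap_blue 0.16 [488.9 310.6] [ 0.426 -0.466  0.019]
chute 0.95 [297.1 255.3] [0.557 0.027 0.052]
chute 0.32 [333.5 282.2] [ 0.487 -0.063  0.091]
low_ledge 0.67 [344.6 271.2] [ 0.52  -0.095  0.03 ]
low_ledge 0.18 [293.9 252.5] [0.563 0.035 0.059]
dip 0.58 [261.1 243.8] [0.585 0.119 0.05 ]
lamp 0.58 [234.8 230.9] [0.603 0.175 0.127]
start_top 0.62 [156.6 269.1] [0.515 0.371 0.07 ]
(330, 350) [ 0.38   0.167 -0.002]
(330, 420) [ 0.263  0.283 -0.001]
(540, 280) [0.058 0.036 0.344]
(140, 300) [0.8   0.387 0.001]
cap_steel 0.86 [366.3 251.9] [ 0.472 -0.044  0.087]
cap_steel 0.74 [404.6 239.8] [ 0.466 -0.183  0.042]
cap_steel 0.71 [258.1 254.1] [0.611 0.162 0.124]
cap_blue 0.65 [351.6 236.3] [ 0.537 -0.063  0.083]
chute 0.78 [317.  261.4] [0.558 0.034 0.052]
chute 0.44 [255.8 254.7] [0.613 0.167 0.124]
chute 0.21 [363.8 250.7] [ 0.479 -0.044  0.086]
low_ledge 0.74 [256.9 253.8] [0.612 0.164 0.126]
dip 0.96 [278.4 275.7] [0.587 0.13  0.051]
lamp 0.65 [256.1 256.8] [0.606 0.172 0.126]
controller 0.96 [217.4 369.3] [0.478 0.382 0.044]
start_top 0.64 [212.4 350.3] [0.508 0.369 0.065]
```

View pics/topcrop.png

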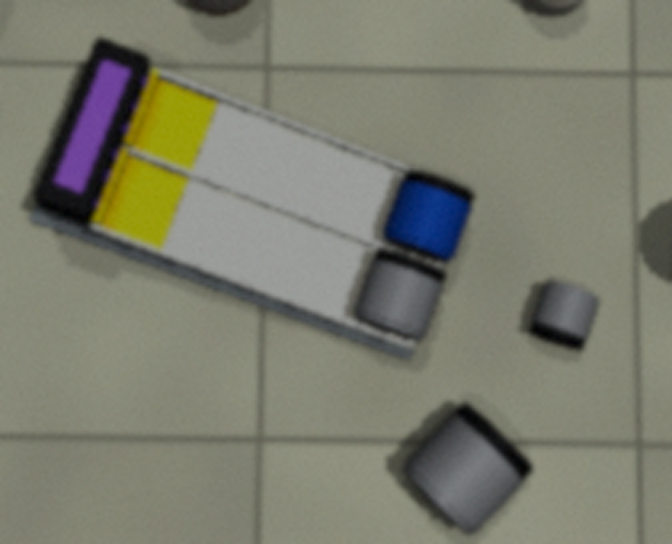

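View pics/sidecrop.png

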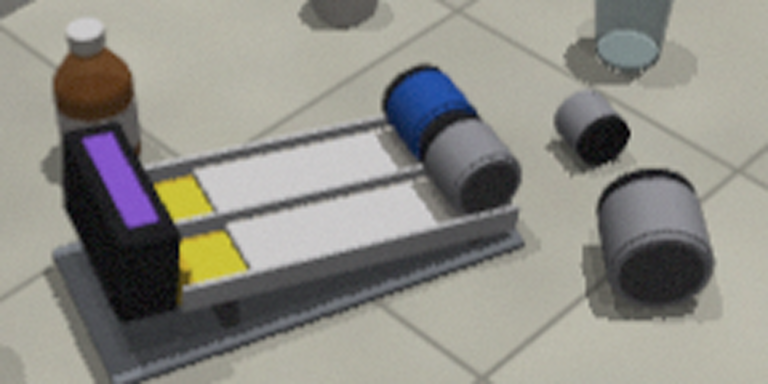

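```bash
cat >> h.py <<'E'
def chuteR(yaw): return Rn.from_euler("xyz",[0,-0.12,yaw]).as_matrix()
E
python3 - <<'E'
from h import *
from scipy.optimize import least_squares
ims={n:robot.get_image(n) for n in("top","side")}
for n,im in ims.items():
    C=cloud(im);f=im["frame"].astype(int);ok=(im["range_z"]>0)
    near=ok&(abs(C[...,0]-.56)<.2)&(abs(C[...,1]-.04)<.25)&(C[...,2]>.015)&(C[...,2]<.25)
    b,g,r=f[...,0],f[...,1],f[...,2]
    yel=near&(r-b>80)&(g-b>60); vio=near&(b-g>60)&(r-g>25); blu=near&(b-r>60)&(g-r>5)&~vio
    hsvS=f.max(-1)-f.min(-1)
    wh=near&(f.min(-1)>125)&(hsvS<30)&(C[...,2]<.1)
    for nm,m in dict(yel=yel,vio=vio,blu=blu,wh=wh).items():
        P=C[m]; print(n,nm,m.sum(),np.round(np.median(P,0),4))
        np.save(f"{n}_{nm}.npy",P)
    Y=C[yel];V=C[vio]
    # plane fit of white
    P=C[wh];c=np.median(P,0)
    for _ in range(5):
        A=np.c_[P[:,:2],np.ones(len(P))];s=np.linalg.lstsq(A,P[:,2],rcond=None)[0];e=P[:,2]-A@s;P=P[abs(e)<max(.003,np.std(e)*1.5)]
    print("plane",s,"pitch",np.arctan(np.hypot(*s[:2])),"yaw",np.arctan2(s[1],s[0]),np.std(e),len(P))
    # violet rect major axis
    v=V-V.mean(0);w,e=np.linalg.eigh(np.cov(v[:,:2].T));print("violet axis yaw",np.arctan2(e[1,1],e[0,1])+np.pi/2)
E
```

```text
top yel 1142 [0.6032 0.1241 0.0529]
top vio 375 [0.6076 0.1673 0.1268]
top blu 385 [ 0.5476 -0.0886  0.0883]
top wh 3037 [0.5582 0.0278 0.0466]
plane [0.04112337 0.11190195 0.01964929] pitch 0.11865897655042161 yaw 1.2186218835598963 0.001559122815872719 2046
violet axis yaw 4.376539005585283
side yel 424 [0.584  0.1141 0.0489]
side vio 304 [0.607  0.1667 0.1248]
side blu 291 [ 0.5493 -0.0779  0.0859]
side wh 2468 [0.5502 0.017  0.0454]
plane [0.03396598 0.10991881 0.02148788] pitch 0.11454350207454049 yaw 1.2710944156526915 0.0014322374498482611 1611
violet axis yaw 4.367456192175943
```

```bash
cat > ov.py <<'E'
from h import *
from scipy.optimize import minimize
import sys
ims={n:robot.get_image(n) for n in("top","side")}
def poly(im,o,yaw,pts):
    R=chuteR(yaw);return np.array([pix(im,np.array([o[0],o[1],.045])+R@np.array(p)/1000) for p in pts])
Q=lambda x0,x1,y0,y1,z:[(x0,y0,z),(x1,y0,z),(x1,y1,z),(x0,y1,z)]
# label-image IoU fit: violet/black not used; yellow & white regions in top (+side yellow)
def masks(im):
    C=cloud(im);f=im["frame"].astype(int);ok=(im["range_z"]>0)
    near=(abs(C[...,0]-.56)<.2)&(abs(C[...,1]-.04)<.25)|(~ok)
    b,g,r=f[...,0],f[...,1],f[...,2]
    yel=near&(r-b>80)&(g-b>60)
    return yel
o=np.array([.6075,.167])-(chuteR(1.23)@np.array([.151,0,.062]))[:2]
def edges(im):
    g=cv2.cvtColor(im["frame"],cv2.COLOR_BGR2GRAY);g=cv2.GaussianBlur(g,(0,0),1.2).astype(float)
    return np.hypot(cv2.Sobel(g,cv2.CV_64F,1,0),cv2.Sobel(g,cv2.CV_64F,0,1))
E={n:edges(im) for n,im in ims.items()}
segs=[((70,-64,0),(70,-2,0)),((70,2,0),(70,64,0)),((-80,-64,10),(120,-64,10)),((-80,64,10),(120,64,10)),((-80,-68,10),(120,-68,10)),
 ((129,-66,62),(129,66,62)),((129,-66,62),(173,-66,62)),((173,-66,62),(173,66,62)),((129,66,62),(173,66,62)),((-80,-2,10),(115,-2,10)),((-80,2,10),(115,2,10))]
def cost(v,ns=("top","side")):
    s=0
    for n in ns:
        im=ims[n]
        for a,b in segs:
            P=np.linspace(a,b,40)
            R=chuteR(v[2]);W=(np.array([v[0],v[1],.045])+P@R.T/1000)
            c=(W-np.array(im["eye"]))@ROT(im);c=c*[1,-1,-1]
            uv=cv2.projectPoints(c[:,None],np.zeros(3),np.zeros(3),K(im),np.array(im["distortion"],float))[0]
            s-=cv2.remap(E[n].astype(np.float32),uv.astype(np.float32),None,cv2.INTER_LINEAR).mean()
    return s
for ns in(("top",),("side",),("top","side")):
    best=min((minimize(cost,[o[0]+dx,o[1]+dy,y],args=(ns,),method="Nelder-Mead",options=dict(initial_simplex=np.array([o[0]+dx,o[1]+dy,y])+np.array([[0,0,0],[.004,0,0],[0,.004,0],[0,0,.02]]))) for y in(1.2,1.24) for dx in(-.003,.003) for dy in (-.003,.003)),key=lambda r:r.fun)
    print(ns,np.round(best.x,4),best.fun)
v=best.x;np.save("chute.npy",v)
for n,im in ims.items():
    f=cv2.resize(im["frame"],None,fx=4,fy=4,interpolation=cv2.INTER_CUBIC)
    for q in(Q(-142,70,-64,-2,0),Q(-142,70,2,64,0),Q(129,173,-66,66,62),Q(70,121,-64,-2,-6),Q(-142,121,-68,68,10)):
        cv2.polylines(f,[(poly(im,v[:2],v[2],q)*4+2).astype(int)],True,(0,0,255),1)
    c=f[760:1240,840:1480] if n=="top" else f[840:1280,920:1560]
    cv2.imwrite(f"pics/ov_{n}.png",c)
R=chuteR(v[2]);O=np.r_[v[:2],.045]
for nm in("wh","yel","vio","blu"):
    for n in ims:
        P=(np.load(f"{n}_{nm}.npy")-O)@R; print(n,nm,np.round(np.percentile(P,[2,50,98],0)*1000,0).tolist())
E
python3 ov.py
```

```text
('top',) [0.5563 0.0336 1.2235] -995.4226684570312
('side',) [0.5589 0.033  1.2414] -1500.4461669921875
('top', 'side') [0.5581 0.033  1.2368] -2463.771484375
top wh [[-78.0, -69.0, -4.0], [-5.0, -2.0, 2.0], [67.0, 62.0, 13.0]]
side wh [[-237.0, -69.0, -4.0], [-15.0, 4.0, -0.0], [81.0, 127.0, 58.0]]
top yel [[-157.0, -261.0, -10.0], [98.0, -13.0, -4.0], [126.0, 56.0, 46.0]]
side yel [[-151.0, -257.0, -10.0], [88.0, 4.0, -7.0], [124.0, 47.0, 43.0]]
top vio [[141.0, -51.0, 60.0], [152.0, -3.0, 64.0], [162.0, 45.0, 69.0]]
side vio [[140.0, -52.0, 59.0], [151.0, -2.0, 62.0], [163.0, 44.0, 65.0]]
top blu [[-137.0, -52.0, 44.0], [-111.0, -30.0, 57.0], [-89.0, -8.0, 65.0]]
side blu [[-133.0, -54.0, 37.0], [-101.0, -28.0, 54.0], [-85.0, -7.0, 60.0]]
```

View pics/ov_top.png

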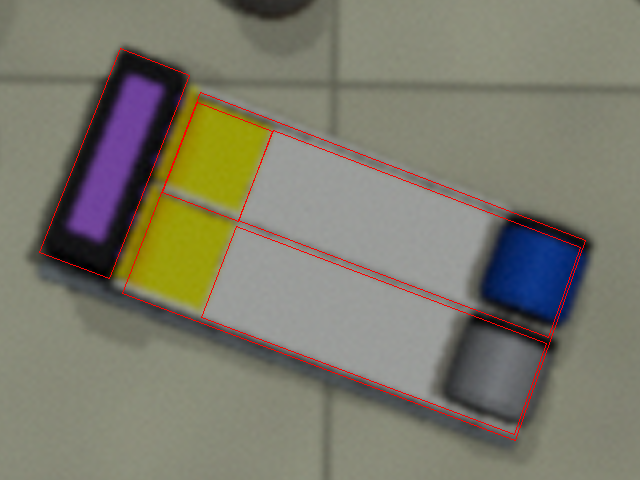

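View pics/ov_side.png

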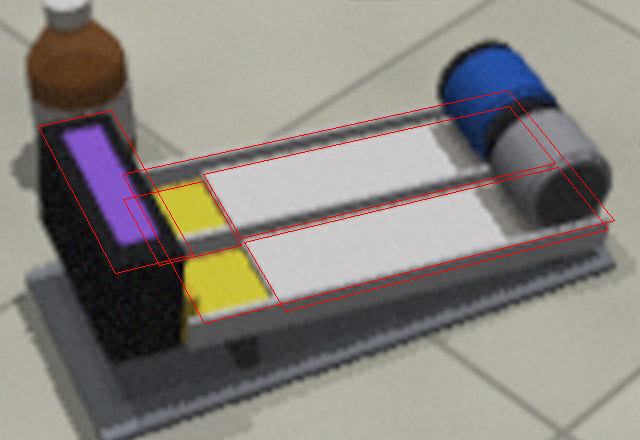

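The combined fit puts the floor, step and lamp edges on the picture to within a few mm. The steel cap at (335,281) lies in the robot-side lane (chute y=+33). It is the middle-sized one, and the two others lie on the bench. I'll go above the pre-push point and check it with the wrist camera.

```bash
cat >> h.py <<'E'
def ch(): 
    v=np.load("chute.npy"); return np.r_[v[:2],.045],chuteR(v[2])
def w(p): O,R=ch(); return O+R@(np.array(p,float)/1000)
def tool_rpy():
    O,R=ch(); return Rn.from_matrix(np.c_[-R[:,1],-R[:,0],-R[:,2]]).as_euler("xyz")
E
python3 - <<'E'
from h import *
rpy=tool_rpy();print(rpy)
for p in[(-180,33,150),(-180,33,39),(45,33,39)]: print(w(p),robot.solve_ik(w(p),rpy))
print(robot.solve_ik([.51,.37,.15],[np.pi,0,rpy[2]]))
p=w((-110,33,0));p[2]=.30
robot.move_to(p,rpy);robot.gripper_to(0.0)
im=robot.get_image("wrist");cv2.imwrite("pics/wr1.png",im["frame"])
print(im["eye"],im["rotation"],robot.read_time_s(),robot.read_eef_pos())
np.save("wr1.npy",im,allow_pickle=True)
E
```

```text
[-3.02159265  0.         -0.33401968]
[ 0.46246779 -0.14193393  0.1723731 ] [ 0.55692629  0.42107323 -0.39513268  2.17866425  0.07432529  0.5553907
 -0.20232537]
[ 0.46682419 -0.12938028  0.06217134] [ 0.43948083  0.60774926 -0.29075948  2.26458244  0.16735962  0.27670286
 -0.29483225]
[0.54005843 0.08165583 0.08910659] [ 0.00221236  0.58761978 -0.27600155  2.15007415  0.14190732  0.36084156
 -0.68972665]
[-0.3648695   0.62544313 -0.53754305  1.86845735  0.44562644  0.76909284
 -1.47968107]
[ 0.51018853 -0.00349674  0.45704938] [-0.18447543  0.00115869 -0.33404011] 6.3583 [ 0.49113274 -0.0593035   0.30000356]
```

View pics/wr1.png

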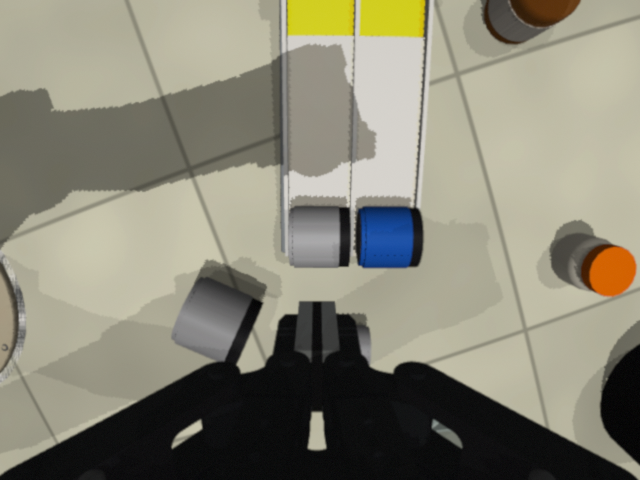

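Run:
```python
from h import *
im=np.load("wr1.npy",allow_pickle=True).item()
f=cv2.resize(im["frame"],None,fx=2,fy=2)
Q=lambda x0,x1,y0,y1,z:[(x0,y0,z),(x1,y0,z),(x1,y1,z),(x0,y1,z)]
for q in(Q(-142,70,-64,-2,0),Q(-142,70,2,64,0),Q(-142,121,-68,68,10)):
    cv2.polylines(f,[(np.array([pix(im,w(p)) for p in q])*2+1).astype(int)],True,(0,0,255),1)
cv2.imwrite("pics/wr1o.png",f[0:560,460:960])
C=cloud(im);O,R=ch()
P=(C-O)@R*1000
for uv in[(320,60),(320,45),(320,30),(390,100),(320,120),(320,237),(318,208),(318,266)]: print(uv,np.round(P[uv[1],uv[0]],1))
m=(im["frame"].min(-1)>0)&(P[...,2]>40)&(P[...,2]<75)&(P[...,0]<-60)&(P[...,0]>-150)&(abs(P[...,1]-33)<45)
m[285:]=0
A=P[m];print(np.percentile(A,[1,50,99],0))
top=A[:,2]>0
from scipy.optimize import least_squares
B=A[abs(A[:,1]-33)<26]
s=least_squares(lambda v:np.hypot(B[:,0]-v[0],B[:,2]-v[1])-30,[-115,30],loss="soft_l1");print(s.x)
```

```text
(320, 60) [48.9 30.5  1.2]
(320, 45) [62.3 30.6  0.2]
(320, 30) [76.1 30.6 -3.8]
(390, 100) [ 13.2 -36.6   0.3]
(320, 120) [-5.8 30.4  0.3]
(320, 237) [-106.3   30.6   58.9]
(318, 208) [-84.8  32.4  36.4]
(318, 266) [-137.9   32.4   48.7]
[[-139.84190565  -11.44795309   40.72302183]
 [-107.9458504    27.91372577   56.52340548]
 [ -86.25037852   59.00193595   61.43427492]]
[-114.15343127   30.25594725]
```

View pics/wr1o.png

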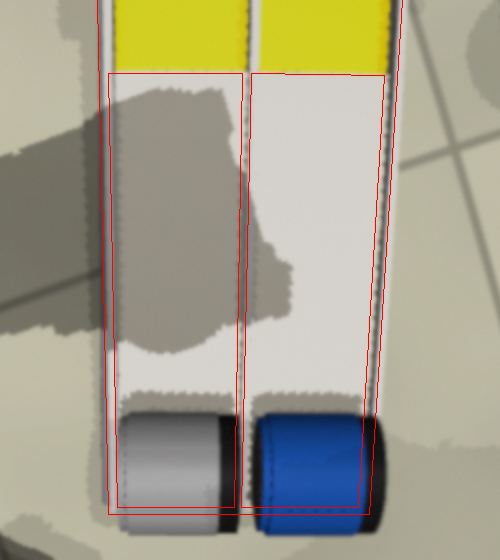

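The wrist view agrees on position along the lane: the step is on the line, and the cap centre comes out at x=-114, z=30. It wants about 0.015 rad less yaw, matching the top-only fit. I'll correct that and push.

Run:
```python
from h import *
np.save("chute.npy",[.5584,.0328,1.222])
rpy=tool_rpy()
Z=38  # TCP: tips at z=19
robot.move_l(w((-185,33,140)),max_speed=.2,rot=rpy)
robot.move_l(w((-185,33,Z)),max_speed=.15)
im=robot.get_image("wrist");cv2.imwrite("pics/wr2.png",im["frame"])
im=robot.get_image("side");cv2.imwrite("pics/side2.png",im["frame"][180:330,240:480].repeat(3,0).repeat(3,1))
print(robot.read_time_s(),robot.read_wrist_force())
```

```text
8.2667 [ 0.58941371 -0.21978518  0.33509463]
```

View pics/wr2.png

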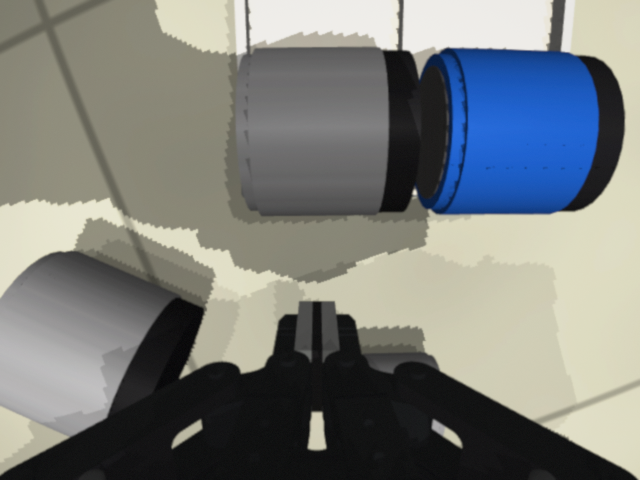

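View pics/side2.png

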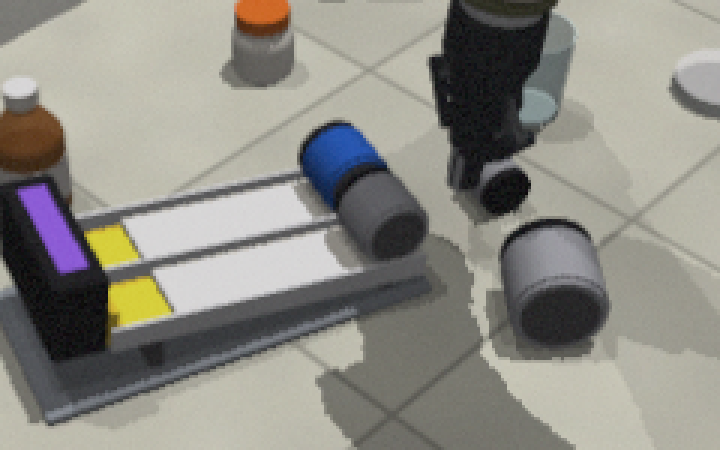

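Fingertips at (317,320) stand behind the steel cap, which spans columns 238–418, and clear of the blue cap. Now I'll push.

Run:
```python
from h import *
for x,s in((-60,.05),):
    print(robot.move_l(w((x,33,38)),max_speed=s,guard=12))
print(robot.read_time_s(),robot.read_wrist_force())
im=robot.get_image("wrist");cv2.imwrite("pics/wr3.png",im["frame"])
im=robot.get_image("side");cv2.imwrite("pics/side3.png",im["frame"][180:330,240:480].repeat(3,0).repeat(3,1))
```

```text
True
9.325 [-1.66531148 -4.85672995  6.73131496]
```

View pics/wr3.png

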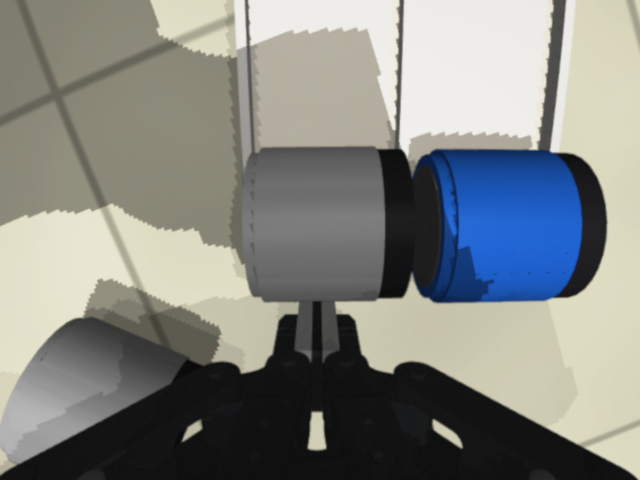

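View pics/side3.png

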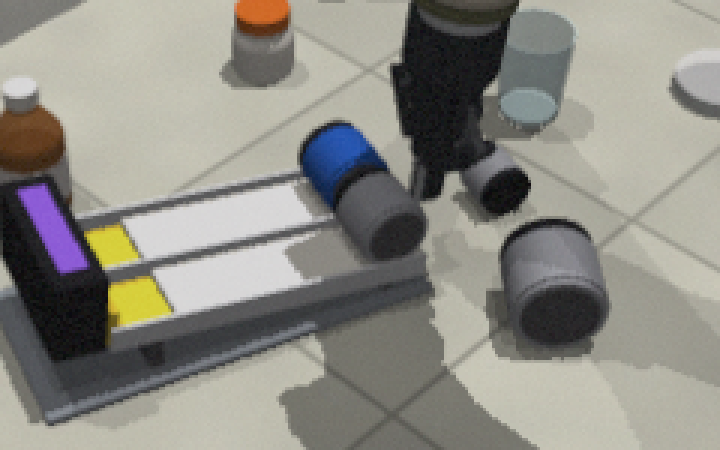

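Run:
```python
from h import *
O,R=ch()
print((robot.read_eef_pos()-O)@R*1000, robot.tcp_to_tips, R.T@robot.read_wrist_force())
```

```text
[-149.51312199   33.06260978   38.33738993] 0.019 [-4.8456591   0.54685047  7.34780196]
```

Run:
```python
from h import *
O,R=ch()
def rep(t): print(t,np.round((robot.read_eef_pos()-O)@R*1000,1),np.round(R.T@robot.read_wrist_force(),1),robot.read_time_s())
robot.move_l(w((-160,33,43)),max_speed=.05); rep("back")
for x in(-152,-149,-146,-143,-140):
    g=robot.move_l(w((x,33,43)),max_speed=.04,guard=20); rep(g)
    if g: break
im=robot.get_image("wrist");cv2.imwrite("pics/wr4.png",im["frame"])
```

```text
back [-160.2   33.    43.1] [ 0.7 -0.6 -0.7] 9.8083
False [-151.4   33.    42.9] [ 0.2 -0.4 -0.6] 10.1583
False [-148.8   33.    43. ] [ 0.4 -0.1 -0.2] 10.4083
False [-146.2   33.1   43.2] [-1.6  0.7  4.1] 10.6583
False [-144.2   33.1   43.8] [-6.2  2.4 15.2] 10.9083
False [-142.3   33.1   44.3] [-9.9  3.8 25.2] 11.1583
```

View pics/wr4.png

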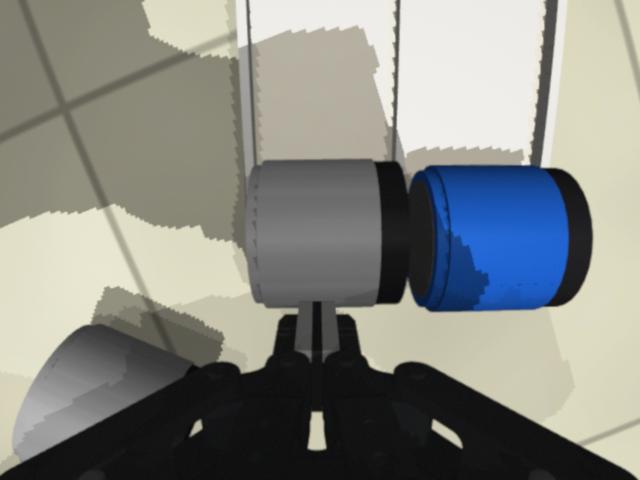

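Run:
```python
from h import *
O,R=ch()
print(np.round(R.T@robot.read_wrist_force(),1),"torque chute",np.round(R.T@robot.read_torque(),2),robot.read_opening())
for n in("side","wrist"):
    im=robot.get_image(n);f=im["frame"]
    C=(cloud(im)-O)@R*1000
    if n=="side":
        c=f[190:290,330:450];cv2.imwrite("pics/side4.png",cv2.resize(c,None,fx=6,fy=6,interpolation=cv2.INTER_NEAREST))
        dark=(C[...,0]<-120)&(C[...,0]>-200)&(abs(C[...,1]-33)<30)&(C[...,2]>0)&(C[...,2]<100)
        for r in range(200,275,3):
            q=np.where(dark[r])[0]
            q=q[(q>340)&(q<430)]
            if len(q): print(r,[(int(k),np.round(C[r,k]).astype(int).tolist()) for k in q[::3]][:8])
```

```text
[-9.7  3.  25.5] torque chute [0.69 2.05 0.07] -0.0006822575703196259
224 [(372, [-128, 11, 96])]
227 [(374, [-130, 18, 92])]
230 [(375, [-130, 26, 89]), (378, [-129, 39, 98])]
233 [(375, [-129, 29, 82]), (378, [-126, 44, 94]), (381, [-134, 46, 94])]
236 [(366, [-120, 6, 58]), (377, [-132, 35, 77]), (380, [-134, 44, 83]), (383, [-129, 63, 98])]
239 [(369, [-124, 15, 55]), (375, [-131, 31, 65]), (378, [-132, 41, 72]), (381, [-134, 49, 78]), (384, [-143, 49, 76])]
242 [(371, [-124, 26, 54]), (374, [-130, 30, 55]), (377, [-133, 39, 61]), (380, [-134, 48, 69]), (383, [-145, 45, 63])]
245 [(373, [-122, 40, 56]), (376, [-131, 39, 53]), (379, [-135, 46, 57]), (382, [-147, 40, 50])]
248 [(376, [-124, 52, 56])]
251 [(376, [-121, 57, 51]), (379, [-130, 57, 49])]
254 [(376, [-122, 58, 42]), (379, [-131, 58, 40])]
257 [(375, [-121, 58, 33]), (378, [-129, 59, 32]), (381, [-138, 59, 30])]
260 [(374, [-121, 57, 23]), (377, [-128, 59, 23]), (380, [-136, 60, 22])]
263 [(373, [-120, 56, 13]), (376, [-127, 59, 14]), (379, [-139, 54, 7])]
266 [(374, [-121, 61, 7])]
```

View pics/side4.png

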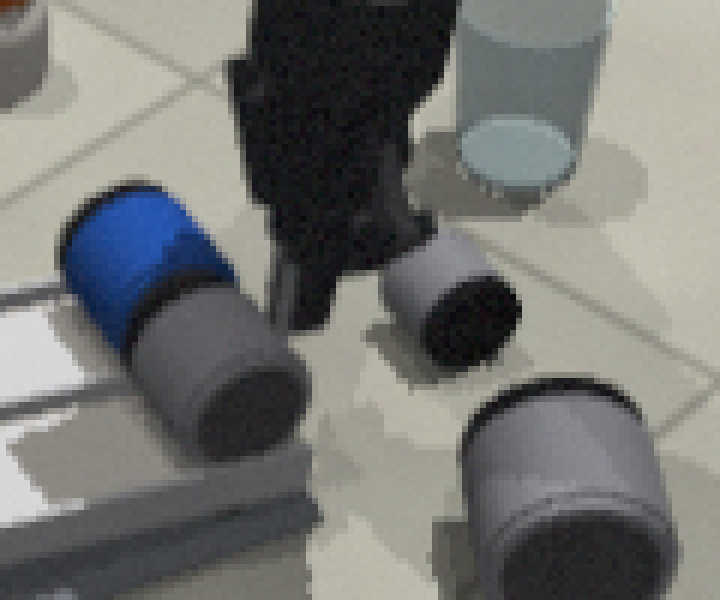

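Run:
```python
from h import *
im=robot.get_image("side")
for d in[(0,0,0),(0,0,19),(11,0,19),(-11,0,19),(0,0,-5)]:
    p=np.array([-142.3+d[0],33,44.3-d[2]]);print(d,(pix(im,w(p))-[330,190])*6)
print(robot.read_eef_pos(),robot.read_orientation(),tool_rpy())
```

```text
(0, 0, 0) [289.98825088 332.48346043]
(0, 0, 19) [282.83850056 369.0050278 ]
(11, 0, 19) [259.1374706  374.40218627]
(-11, 0, 19) [306.37846114 363.64335375]
(0, 0, -5) [291.89096923 322.75924541]
[ 0.47723544 -0.09362465  0.07197126] [-3.02516088e+00  9.08473162e-04 -3.52069095e-01] [-3.02159265  0.         -0.34879633]
```

Run:
```python
from h import *
im=np.load("wr1.npy",allow_pickle=True).item()
T=np.array([0.49113274,-0.0593035,0.30000356]);np.set_printoptions(suppress=True)
v=[.5581,.033,1.2368];Rc=chuteR(v[2]);Rt=np.c_[-Rc[:,1],-Rc[:,0],-Rc[:,2]]
C=(cloud(im)-T)@Rt*1000
for u in(290,306,317,328,345):
    print(u,[(r,np.round(C[r,u]).astype(int).tolist()) for r in range(296,380,6)])
```

```text
290 [(296, [-31, 123, 286]), (302, [-31, 130, 286]), (308, [-32, 137, 285]), (314, [-10, -8, -13]), (320, [-10, -8, -17]), (326, [-10, -8, -22]), (332, [-9, -7, -25]), (338, [-9, -9, -31]), (344, [-9, -8, -34]), (350, [-8, -13, -46]), (356, [-8, -14, -50]), (362, [-7, -15, -54]), (368, [-8, -12, -54]), (374, [-7, -12, -56])]
306 [(296, [-13, 123, 287]), (302, [-4, -12, -11]), (308, [-4, -12, -17]), (314, [-4, -11, -20]), (320, [-4, -12, -25]), (326, [-4, -12, -29]), (332, [-4, -12, -33]), (338, [-4, -12, -37]), (344, [-4, -11, -40]), (350, [-3, -12, -44]), (356, [-3, -13, -48]), (362, [-3, -12, -51]), (368, [-3, -13, -55]), (374, [-3, -13, -57])]
317 [(296, [0, 123, 286]), (302, [0, -11, -10]), (308, [0, -12, -16]), (314, [0, -11, -20]), (320, [0, -12, -25]), (326, [0, -12, -29]), (332, [0, -12, -33]), (338, [0, -12, -37]), (344, [0, -12, -41]), (350, [0, -12, -43]), (356, [0, -9, -43]), (362, [0, -8, -44]), (368, [0, -5, -43]), (374, [0, -4, -44])]
328 [(296, [12, 123, 287]), (302, [4, -12, -11]), (308, [4, -11, -15]), (314, [3, -12, -21]), (320, [3, -11, -25]), (326, [3, -12, -29]), (332, [3, -12, -33]), (338, [3, -12, -38]), (344, [3, -12, -40]), (350, [3, -12, -44]), (356, [3, -13, -48]), (362, [3, -12, -51]), (368, [3, -13, -54]), (374, [3, -13, -57])]
345 [(296, [32, 123, 288]), (302, [32, 130, 286]), (308, [32, 137, 285]), (314, [10, -7, -12]), (320, [10, -8, -17]), (326, [9, -8, -22]), (332, [9, -8, -26]), (338, [9, -7, -29]), (344, [9, -8, -34]), (350, [8, -14, -47]), (356, [7, -14, -50]), (362, [7, -15, -55]), (368, [7, -13, -54]), (374, [7, -13, -57])]
```

The depth in the wrist and side pictures shows the shut fingertips about 6 mm behind the reported TCP, not 19 mm ahead of it. So the tips met the upper rear of the cap and wedged. I'll back off, lower so the tips sit at z≈20 in the chute frame, and push at the cap's centre height.

Run:
```python
from h import *
O,R=ch()
def rep(t): print(t,np.round((robot.read_eef_pos()-O)@R*1000,1),np.round(R.T@robot.read_wrist_force(),1),robot.read_time_s())
robot.move_l(w((-172,33,43)),max_speed=.1,rot=tool_rpy())
g=robot.move_l(w((-172,33,14)),max_speed=.08,guard=8); rep(g)
im=robot.get_image("side");cv2.imwrite("pics/side5.png",cv2.resize(im["frame"][190:290,330:450],None,fx=6,fy=6,interpolation=cv2.INTER_NEAREST))
if not g:
  for x in(-150,-140):
    g=robot.move_l(w((x,33,14)),max_speed=.05,guard=15); rep(g)
    if g: break
im=robot.get_image("side");cv2.imwrite("pics/side6.png",cv2.resize(im["frame"][190:290,330:450],None,fx=6,fy=6,interpolation=cv2.INTER_NEAREST))
```

```text
False [-171.5   33.3   13.7] [-0.3 -1.   0.1] 12.3417
False [-149.8   33.    14. ] [-0.6  0.1 -0.8] 12.9833
False [-139.5   32.9   14. ] [ 0.2  0.3 -0.7] 13.3333
```

View pics/side5.png

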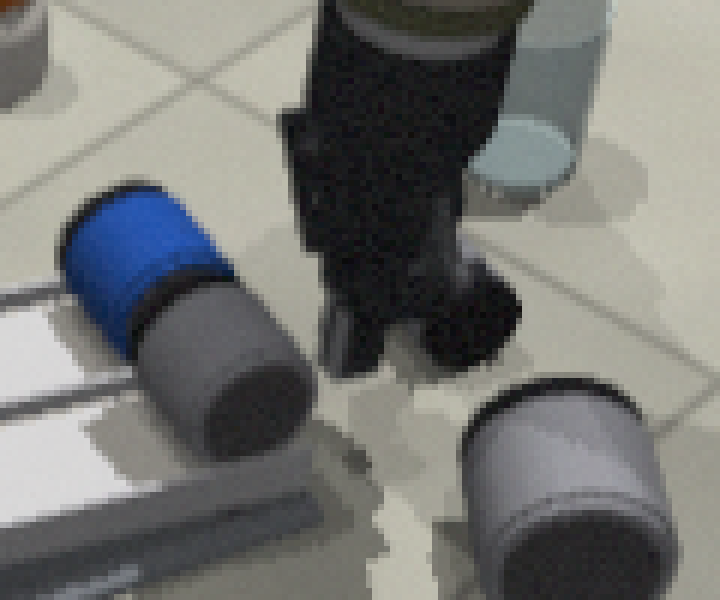

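View pics/side6.png

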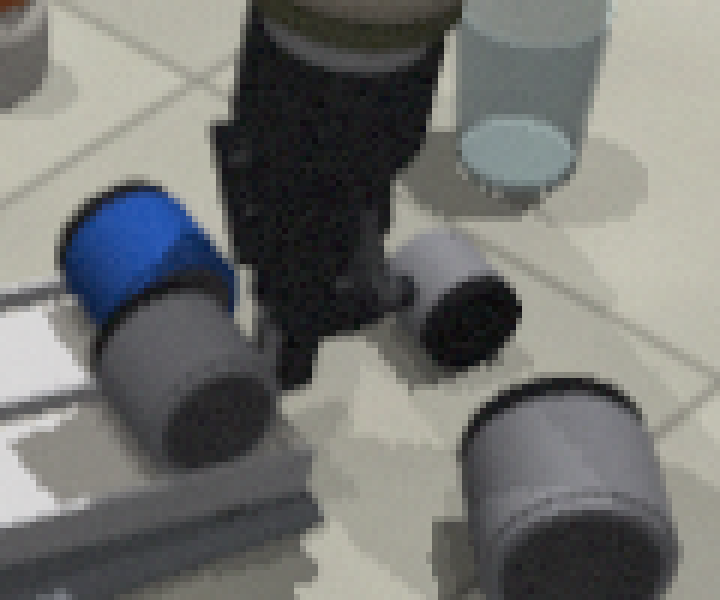

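The cap rolls freely now, and the force stays near zero. The palm is clear of both caps. I'll continue up the lane.

Run:
```python
from h import *
O,R=ch()
def rep(t): print(t,np.round((robot.read_eef_pos()-O)@R*1000,1),np.round(R.T@robot.read_wrist_force(),1),robot.read_time_s())
for x,s in((15,.05),(34,.03)):
    g=robot.move_l(w((x,33,14)),max_speed=s,guard=15); rep(g)
    if g: break
im=robot.get_image("side");cv2.imwrite("pics/side7.png",cv2.resize(im["frame"][200:320,220:400],None,fx=4,fy=4,interpolation=cv2.INTER_NEAREST))
im=robot.get_image("wrist");cv2.imwrite("pics/wr7.png",im["frame"])
```

```text
False [14.9 33.  14. ] [-1.6 -0.2  0.2] 16.6333
False [34.  33.1 14. ] [0.4 0.9 0.4] 17.4167
```

View pics/side7.png

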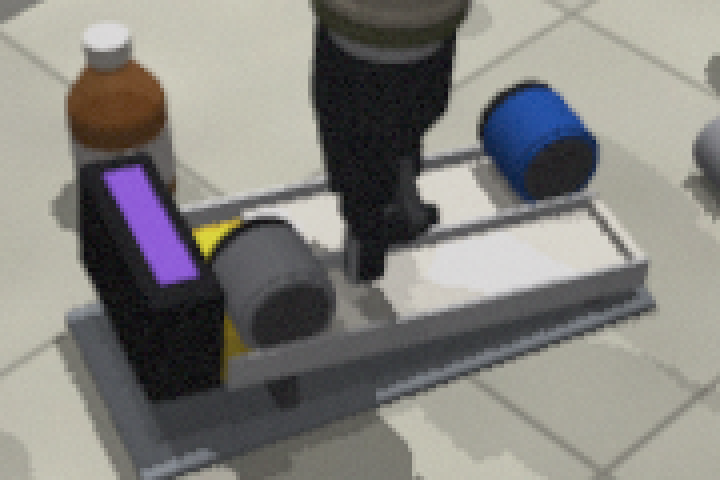

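View pics/wr7.png

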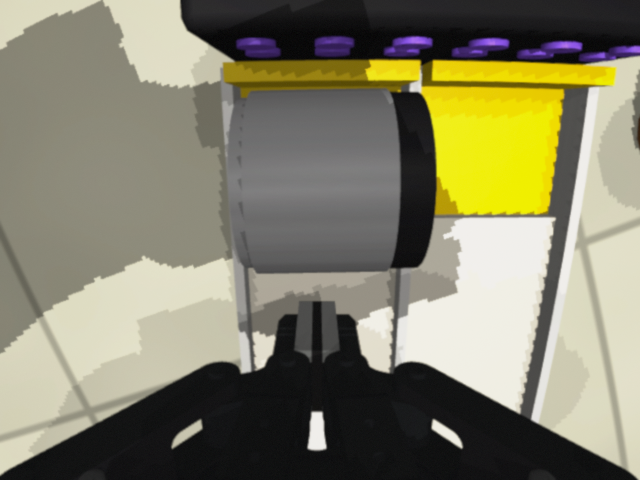

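The cap has dropped into the dip and stands free of the fingers, with a gap visible. I'll back off, measure it from above, and go on to the button.

Run:
```python
from h import *
from scipy.optimize import least_squares
O,R=ch()
robot.move_l(w((10,33,16)),max_speed=.1)
robot.move_l(w((0,33,190)),max_speed=.2)
im=robot.get_image("wrist");cv2.imwrite("pics/wr8.png",im["frame"])
P=(cloud(im)-O)@R*1000
f=im["frame"].astype(int);grey=(f.max(-1)-f.min(-1)<25)
m=grey&(P[...,2]>30)&(P[...,2]<65)&(P[...,0]>55)&(P[...,0]<122)&(abs(P[...,1]-33)<22)
B=P[m];s=least_squares(lambda v:np.hypot(B[:,0]-v[0],B[:,2]-v[1])-30,[90,24],loss="soft_l1");print("cap",s.x,len(B))
for n in("top","side"):
    im=robot.get_image(n)
    for t in("start_top","controller"):
        for r in robot.landmark_of(n,t)[:2]:
            print(n,t,round(r["confidence"],2),np.round(r["xy"],1),np.round(world(im,r["xy"]),3),np.round(world(im,r["xy"],z=.067),4))
    b=im["frame"].astype(int);C=cloud(im)
    g=(b[...,1]-np.maximum(b[...,0],b[...,2])>35)&(abs(C[...,0]-.5)<.06)&(abs(C[...,1]-.37)<.06)
    Q=C[g];print(n,g.sum(),np.round(np.median(Q,0),4),np.round(np.percentile(Q,[3,97],0),3).tolist())
    Q=Q[abs(Q[:,2]-.067)<.005];print("  top pts",len(Q),np.round((Q.min(0)+Q.max(0))/2,4),np.round(Q.mean(0),4))
print(robot.read_time_s())
```

```text
cap [88.53371122 24.42884495] 5620
top controller 0.6 [162.1 278.1] [0.493 0.358 0.065] [0.4929 0.3573 0.067 ]
top 162 [0.5067 0.3668 0.0677] [[0.491, 0.352, 0.063], [0.522, 0.382, 0.073]]
  top pts 148 [0.5063 0.3669 0.067 ] [0.5063 0.3667 0.0676]
side start_top 0.7 [214.4 347.9] [0.509 0.363 0.066] [0.5087 0.3629 0.067 ]
side start_top 0.33 [353.2 235.2] [ 0.535 -0.066  0.086] [ 0.5504 -0.0832  0.067 ]
side controller 0.56 [219.8 370.1] [0.474 0.379 0.043] [0.4576 0.3862 0.067 ]
side 194 [0.5057 0.3683 0.0665] [[0.491, 0.353, 0.064], [0.521, 0.383, 0.069]]
  top pts 194 [0.5058 0.3676 0.0666] [0.5057 0.3682 0.0666]
19.2833
```

View pics/wr8.png

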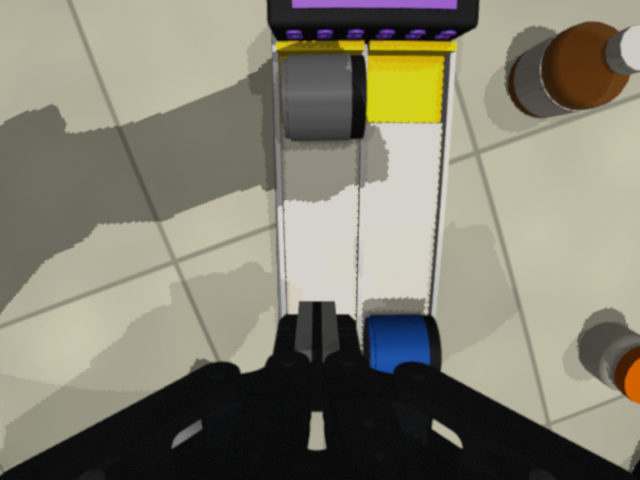

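The cap measures x=88.5, z=24.4 mm: home in the dip (expected 88–91, 24). Next is the button at (0.506, 0.3675), top at 0.067.

Run:
```python
from h import *
yaw=tool_rpy()[2]
def rep(t): print(t,np.round(robot.read_eef_pos(),4),np.round(robot.read_wrist_force(),1),round(robot.read_time_s(),2))
robot.move_to([.506,.3675,.20],[np.pi,0,yaw]);rep("above")
robot.move_l([.506,.3675,.10],max_speed=.15)
im=robot.get_image("wrist");cv2.imwrite("pics/wr9.png",im["frame"])
im=robot.get_image("side");cv2.imwrite("pics/side9.png",im["frame"][280:430,130:330].repeat(3,0).repeat(3,1))
rep("z.10")
```

```text
above [0.5068 0.3657 0.2   ] [-0.5 -0.3 -0.2] 20.6
z.10 [0.5066 0.3678 0.1012] [-0.  -0.3 -0.7] 21.52
```

View pics/side9.png

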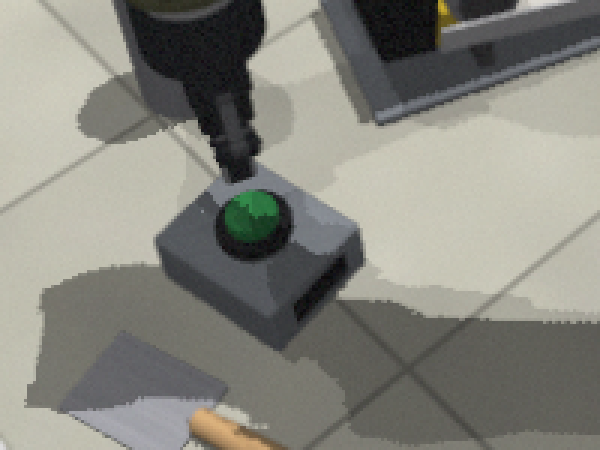

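View pics/wr9.png

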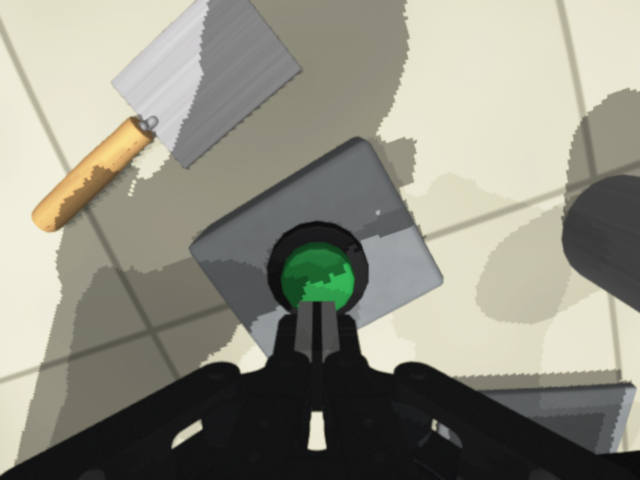

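The fingers are over the button, which shows at (318,275) in the wrist picture. Now I'll press it.

Run:
```python
from h import *
def rep(t): print(t,np.round(robot.read_eef_pos(),4),np.round(robot.read_wrist_force(),1),round(robot.read_time_s(),2),flush=True)
z=.078
robot.move_l([.506,.3675,z],max_speed=.06);rep("pre")
while z>.040:
    z-=.002
    g=robot.move_l([.506,.3675,z],max_speed=.02,guard=14)
    F=robot.read_wrist_force()[2];print(round(z,3),round(robot.read_eef_pos()[2],4),round(F,1),g)
    if g or F>15: break
robot.wait(.3);rep("pressed")
im=robot.get_image("side");cv2.imwrite("pics/side10.png",im["frame"][280:430,130:330].repeat(3,0).repeat(3,1))
```

```text
pre [0.5057 0.3674 0.0775] [-0.  -0.1  0.1] 22.03
0.076 0.076 -0.4 False
0.074 0.074 0.5 False
0.072 0.0718 -0.6 False
0.07 0.0698 -0.7 False
0.068 0.0678 0.1 False
0.066 0.0658 0.3 False
0.064 0.0639 0.1 False
0.062 0.0619 0.3 False
0.06 0.0601 2.3 False
0.058 0.0581 3.6 False
0.056 0.056 3.9 False
0.054 0.0552 17.0 False
pressed [0.5062 0.3676 0.0553] [-2.4 -2.  16.2] 25.33
```

View pics/side10.png

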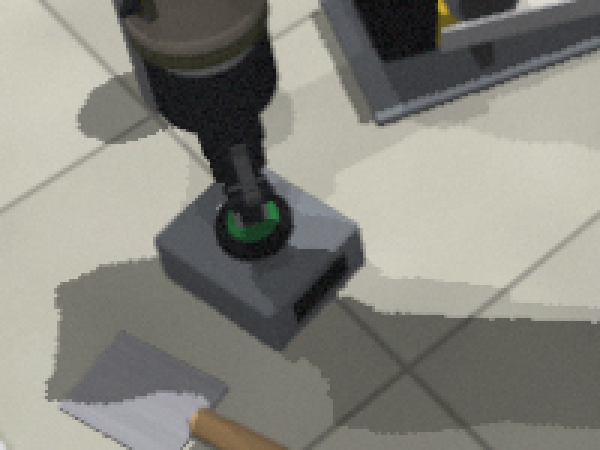

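The fingers met the button at about 0.061 and hit a hard stop at 0.0552, with 17 N. That is about 6 mm of travel, so the button is fully down. I'll release it and run the final checks.

Run:
```python
from h import *
from scipy.optimize import least_squares
robot.move_l([.506,.3675,.10],max_speed=.06)
robot.move_l([.48,.32,.25],max_speed=.2)
O,R=ch()
for n in("top","side"):
    im=robot.get_image(n);cv2.imwrite(f"pics/fin_{n}.png",im["frame"])
    P=(cloud(im)-O)@R*1000;f=im["frame"].astype(int)
    m=(f.max(-1)-f.min(-1)<25)&(P[...,2]>28)&(P[...,2]<65)&(P[...,0]>60)&(P[...,0]<120)&(abs(P[...,1]-33)<25)
    B=P[m];print(n,len(B),least_squares(lambda v:np.hypot(B[:,0]-v[0],B[:,2]-v[1])-30,[90,24],loss="soft_l1").x if len(B)>20 else None)
    C=cloud(im);g=(f[...,1]-np.maximum(f[...,0],f[...,2])>35)&(abs(C[...,0]-.5)<.06)&(abs(C[...,1]-.37)<.06)
    print("button z",np.median(C[g][:,2]) if g.any() else None,g.sum())
print(robot.read_wrist_force(),robot.read_time_s())
```

```text
top 488 [88.00782046 24.69903798]
button z 0.06710976778218947 57
side 473 [89.44273957 22.11535321]
button z 0.06671498876597248 174
[-0.00998014 -0.04457839 -0.80054801] 27.35
```

View pics/fin_side.png

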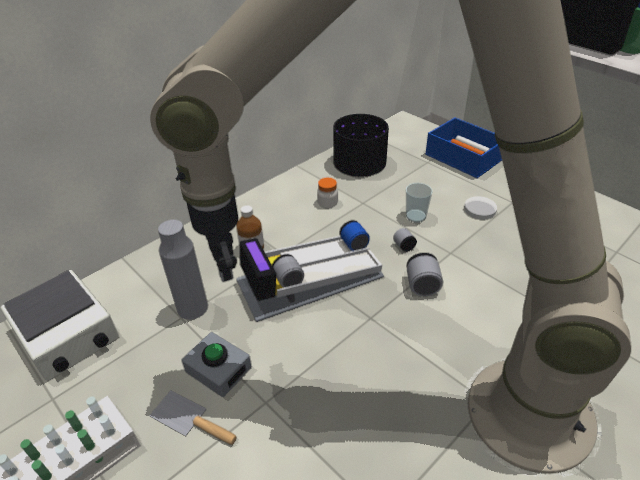

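View pics/fin_top.png

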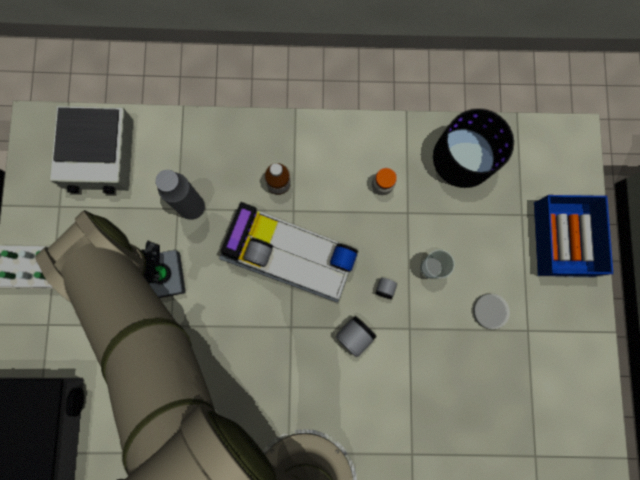

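The steel cap sits in the dip at (257,252) in the top picture. The button is back up at 0.067, and the blue cap and all other things are at their earlier pixels.

```bash
python3 -c "
from workcell import robot
robot.sign_off()"
```

```text
the job is handed in; nothing more can be done
```

The job is done and handed in. The steel cap is home in the dip in its own lane, and the green button was pressed to its stop and came back up.

**Cap:** After I backed off, it measured chute x = 88.5, z = 24.4 mm from the wrist camera (home is 88–91 and 24). The final views agreed closely: 88.0 / 24.7 from the top and 89.4 / 22.1 from the side, where the side height is about 2 mm low.

**Button:** It moved about 6 mm to a hard stop, with 17 N on the tool, and its top was back at 0.067 m afterwards.

**Everything else:** In the final pictures the blue cap and the other things show no visible change. The arm touches nothing, and the clock read 27.4 s of the 48 s allowed.

**What disagreed:**
- **Fingertips:** the shut fingertips measured about 6 mm behind the reported TCP, not 19 mm ahead. My first two pushes therefore landed too high and wedged on the cap at up to about 27 N. I lowered the tool to the cap's centre height and the third push worked.
- **Gutter angle:** the first fit from the top and side cameras was about 0.015 rad off, and I corrected it from the wrist picture before pushing.

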